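Clear the board off the parts door and hold the door open

ROBOT

A 7-joint arm with a two-finger parallel gripper is mounted at the origin on the work surface. World frame = base frame: x ahead of the robot, y to its left, z up, the work surface at z = 0. Lengths are in m, angles in rad, forces in N, time in s.
With the tool pointing down it reaches from about 0.425 to 0.825 m from the base axis. Payload 3.6 kg.
Tool frame: the origin (TCP) lies on the centre line of the jaws, within the pads' length; the fingertips stand 14 mm ahead of it and the grasp point (between the pads) lies 5 mm behind it; z points along the fingers, y is the line along which they close (so a half turn about z gives the same grasp; the last joint's range is limited). The gripper opens to 93 mm and grips with 3 to 60 N. Pads are 15 mm wide; open, the fingers measure 128 mm over their backs; the gripper's body (75 mm by 188 mm) begins 65 mm behind the grasp point.
Start: joints at [-1.19, 0.615, -0.013, 1.423, 0.008, 1.103, -0.04], TCP at [0.258, 0.597, 0.233] pointing down, gripper open.
Joint ranges: [-3.12, 3.12], [-0.3, 2.06], [-1.34, 1.32], [0.26, 2.42], [-1.36, 4.5], [0.01, 1.98], [-2.84, 2.84]. Speed limits (rad/s): [2.79, 2.79, 3.14, 3.14, 3.14, 3.14, 3.14].

INTERFACE

Orientations are given as a unit quaternion [w, x, y, z].
In Python, from bench import manip, eoat, kinematics, optics, hand_in gives the robot as it stands. Calls block until the motion is done:
- manip.goto(position, orientation): joint-space move of the TCP to a pose.
- manip.servo_line(position, v=0.15, orientation=None, threshold=None): straight line of the TCP; orientation=None keeps the orientation; v is the mean speed in m/s. With threshold (N) it stops when the force on the tool has changed by that much, and returns True; else False.
- manip.set_joints(angles): joint-space move.
- eoat.open_jaws() and eoat.grasp(newtons=None): open the fingers fully, or close them until they stop; newtons is the grip in N (None keeps the last).
- manip.hold(seconds).
- kinematics.solve_ik(position, orientation): joint angles nearest the present ones, or None.
- manip.read_state(): the state.
- optics.read_camera(name): name is "scene" or "top" or "wrist"; returns the picture (384x512x3 uint8, red, green, blue); there is no depth.
- optics.camera_model(name): a dict with "camera_matrix" (3x3 intrinsics, pixels), "R" (3x3) and "t" (3): a world point X has camera coordinates R X + t. Camera axes: x right, y down, z forward; pixel columns grow to the right and rows downward; lengths in m; the calibration is good to about 2 mm. A picture is of the moment at which its call begins: read the wrist's pose just before it. camera_model takes no time and is no camera call; for the wrist camera it gives the pose at the moment of the call.
A pose or a line that the arm cannot do raises manip.MotionError and nothing moves.
- hand_in(): hands the job in; it is judged then, once.
The state is a dict: "time": time; "joints": joint angles; "dq": joint speeds; "joint_efforts": joint torques, N m; "position": TCP position; "eef_rot": TCP orientation; "force": force on the tool from outside, world axes, zero at the start; "wrist_torque": the same for the moment, N m; "width": opening from 0.0 (shut) to 1.0 (fully open); "gripper_force": force on a finger pad.
Only numpy, scipy, OpenCV 4.12 (cv2) and the standard library are available. Lean on these libraries where they do the work, as an engineer would, in place of code of your own. Each camera call takes 0.05 s, during which the arm holds its last target. There are 200 camera calls.

TASK

The circuit board parked in the card guides bars the small steel door on top of the parts cabinet (its chrome hook latch is already undone). Slide the board straight up out of the guides by its top edge and stand it on its lower edge in the empty grey trough, letting go of it there; only then lift the door by its pull tab to 60 degrees from shut and finish still holding it there, because it falls shut by itself. Leave the four loose parts lying around untouched.

Things in the scene. Friction and masses are not known exactly. Their poses are not given: they have to be found in the camera images.
- cabinet: Fixed grey steel parts box, 150 (x) x 160 (y) x 100 mm high, open inside under its door. Origin: centre of its underside, on the work surface; x points from the front (pull-tab side) to the hinge side, y along the hinge, z up. A chrome hook hangs undone on the front and plays no part. Two black card guides stand on its top (see guides).
- guides (a point): Midway between the two card guides, at the height of their slot floors (112 mm), 20 mm to the front of the cabinet's middle. Each guide fills 62 to 80 mm to its side of this point along y, 34 mm in x, and ends 160 mm above the work surface. The upright slots face each other: 7 mm wide in x, slot bottoms 143 mm apart. Axes as the cabinet's.
- board: Loose green circuit board 140 mm long (y) x 90 high (z) x 4 thick (x), about 0.12 kg, with an aluminium stiffener rail along its top edge to grip it by: 110 mm long, 10 mm thick (x), from z = 78 to 90 mm. Origin: middle of its lower edge; z points up the board. It starts upright in the card guides, lower edge 112 mm above the work surface and 6 mm above the door, along the cabinet's y.
- trough: Fixed open grey plastic trough, empty, outside 60 (x) x 200 (y) x 60 mm high, walls and floor 5 mm, inside 50 x 190 mm. Origin: centre of its underside, on the work surface; y runs along its length. The board stands in it on its lower edge, lengthwise, upright or leaning on a side wall, its top above the rim.
- parts_door (a joint): Opening angle of the steel door (rad): 0 shut (lying level on the cabinet top), growing as its front edge rises, 1.9 at the stop; 60 degrees is 1.047. Door 150 mm from hinge to front edge, 120 mm wide, 5 mm thick, about 0.35 kg; free hinge with next to no friction and no spring, it falls shut when let go.
- door_hinge (a point): Middle of the door's hinge line, on the cabinet at its far top edge, 100 mm above the work surface; the hinge line is the cabinet's y. x, y, z axes as the cabinet's.
- door_tab (a point): Grip point in the door's pull tab, 178 mm from the hinge line (4 mm above it when shut), moving with the door. The tab is a dark steel bar, 20 mm wide along the hinge (grip it across this), 10 mm thick, standing out 42 mm from the middle of the front edge; this point is 28 mm out. It can pivot between the pads while the hand points down. x axis: towards the hinge; y: along the hinge.
- strip: Loose green plastic terminal strip, 18 (x) x 80 (y) x 24 mm high. Origin: centre of its underside. Leave alone.
- sensor: Loose black plastic fork-shaped optical sensor housing, 22 (x) x 40 (y) x 30 mm high. Origin: centre of its underside. Leave alone.
- bracket: Loose steel angle bracket, 40 (x) x 40 (y) x 40 mm high. Origin: centre of its underside. Leave alone.
- varistor: Loose white ceramic disc varistor, 30 mm across, 9 mm thick, lying flat, two short wires. Origin: centre of its underside. Leave alone.
There are look-alikes about, which are no part of the job. Leave any green look-alike of the trough alone. There is more than one size of the board; the job needs the smaller.

How it is judged:
On the way, in this order (a step that is already met when the one before it is completed fails the run):
1. the board has been slid up clear of the card guides, the door still shut (z of board in the frame of cabinet above 0.16 m and angle between board's own z axis and vertical below 0.4 rad and value of joint parts_door below 0.15 rad), for 0.1 s.
2. the board stands in the trough, let go, the door still shut (x of board in the frame of trough between -0.032 and 0.032 m and y of board in the frame of trough between -0.045 and 0.045 m and z of board in the frame of trough between -0.005 and 0.02 m and angle between board's own z axis and vertical below 0.8 rad and contact force between the fingers and board below 0.05 N and linear speed of board below 0.05 m/s and value of joint parts_door below 0.15 rad), for 0.2 s.
3. the door is held at 60 degrees (value of joint parts_door between 0.925 and 1.169 rad and contact force between the fingers and parts_door above 0.4 N), for 0.3 s.
At the end, for the whole second after the job is handed in: The door stands still at 60 degrees (within 7), carried by the fingers (contact over 0.4 N) and not by the board; the board stands on its lower edge in the trough, at rest and let go, leaning no more than 45 degrees; the four loose parts are within 20 mm of where they were (all of step 3 and x of board in the frame of trough between -0.032 and 0.032 m and y of board in the frame of trough between -0.045 and 0.045 m and z of board in the frame of trough between -0.005 and 0.02 m and angle between board's own z axis and vertical below 0.8 rad and velocity of joint parts_door between -0.1 and 0.1 rad/s and contact force between board and parts_door below 0.05 N and contact force between the fingers and board below 0.05 N and linear speed of board below 0.05 m/s and distance of each of strip, sensor, bracket, varistor from where it was at the start of the episode below 0.02 m); the arm keeps its last pose, push and grip.
It fails at once if the door is lifted while the board is still in or over the card guides or in the hand (value of joint parts_door above 0.2 rad and not (x of board in the frame of trough between -0.032 and 0.032 m and y of board in the frame of trough between -0.045 and 0.045 m and z of board in the frame of trough between -0.005 and 0.02 m and angle between board's own z axis and vertical below 0.8 rad)).
It fails at once if the terminal strip is disturbed (distance of strip from where it was at the start of the episode above 0.02 m).
It fails at once if the sensor housing is disturbed (distance of sensor from where it was at the start of the episode above 0.02 m).
It fails at once if the bracket is disturbed (distance of bracket from where it was at the start of the episode above 0.02 m).
It fails at once if the varistor is disturbed (distance of varistor from where it was at the start of the episode above 0.02 m).
It also fails if it takes over 46 s, if anything falls off the work surface, if the arm or the gripper's body presses on something with over 40 N, if the wrist force passes 120 N, or if a joint passes its speed limit or range.

## Working session

There is one attempt and no reset: what is moved stays moved. The work goes in short steps, each a Python script; the robot and the scene stay as the last script left them, time stands still between calls to the robot, and variables do not carry over. Pictures are saved under pics/ and viewed, at most 10 in all, crops included, and the job is handed in when it is done.

```bash
mkdir -p pics; python3 - <<'E'
from bench import manip, eoat, kinematics, optics
import cv2,numpy as np
for n in("scene","top"):
    im=optics.read_camera(n); cv2.imwrite(f"pics/{n}.png",im[:,:,::-1]); m=optics.camera_model(n)
    cv2.imwrite(f"pics/{n}_big.png",cv2.resize(im[:,:,::-1],(800,600),interpolation=cv2.INTER_CUBIC))
    print(n,np.round(m["camera_matrix"],1).tolist(),np.round(m["R"],3).tolist(),np.round(m["t"],3).tolist(), (-np.array(m["R"]).T@np.array(m["t"])).round(3))
s=manip.read_state();print(s["time"],s["position"],s["eef_rot"],s["width"])
E
```

```text
scene [[431.5, 0.0, 250.6], [0.0, 431.5, 188.3], [0.0, 0.0, 1.0]] [[0.695, 0.719, -0.011], [0.475, -0.471, -0.743], [-0.539, 0.511, -0.669]] [-0.387, -0.186, 1.458] [ 1.144 -0.555  0.833]
top [[371.2, 0.0, 253.5], [0.0, 371.2, 189.8], [0.0, 0.0, 1.0]] [[0.027, -1.0, 0.015], [-0.994, -0.028, -0.102], [0.102, -0.012, -0.995]] [-0.015, 0.57, 1.079] [0.457 0.014 1.131]
0.1 [0.25751963 0.59607097 0.23156922] [-2.19922490e-04  2.02457978e-01  9.79290238e-01 -1.16120839e-03] 0.9952362064751819
```

View pics/scene_big.png

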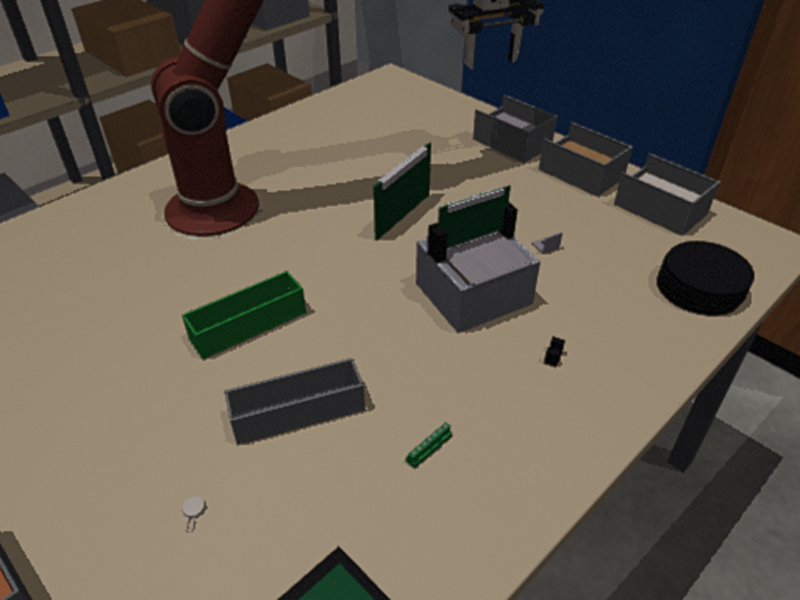

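View pics/top_big.png

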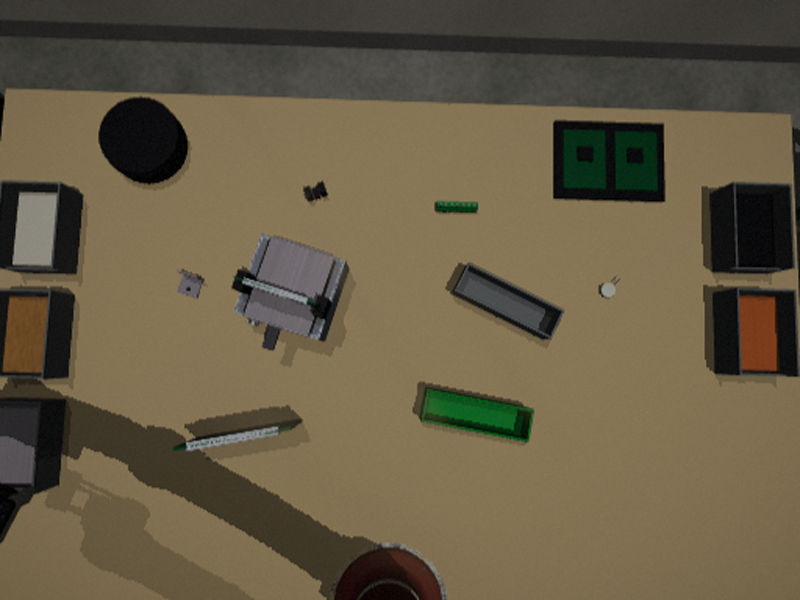

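The top view shows two upright boards. One is in the black guides on the grey cabinet at (280,290). The other is longer and free-standing at (240,437). The cabinet one is the smaller and sits in the guides, so it is the target. There are two troughs: grey at (507,301), which is the target, and green at (477,414), a look-alike. The pull tab is at (270,338). I'll confirm with one enlarged composite.

```bash
python3 - <<'E'
import cv2,numpy as np
t=cv2.imread("pics/top.png");s=cv2.imread("pics/scene.png")
def c(im,x,y,w,h):
    return cv2.resize(im[y:y+h,x:x+w],(400,300),interpolation=cv2.INTER_CUBIC)
# scale 5 (80x60) / 4 (100x75)
g=np.vstack([np.hstack([c(t,143,150,100,75),c(t,280,160,100,75)]),np.hstack([c(s,260,115,100,75),c(s,140,220,100,75)])])
g=np.clip(g.astype(float)*1.5,0,255).astype(np.uint8)
for p in range(0,800,40):
    for q in (0,300): cv2.line(g,(p,q),(p,q+6),(0,255,255),1)
for q in range(0,600,40):
    for p in (0,400): cv2.line(g,(p,q),(p+6,q),(0,255,255),1)
cv2.imwrite("pics/comp.png",g)
E
```

```text
(no output)
```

View pics/comp.png

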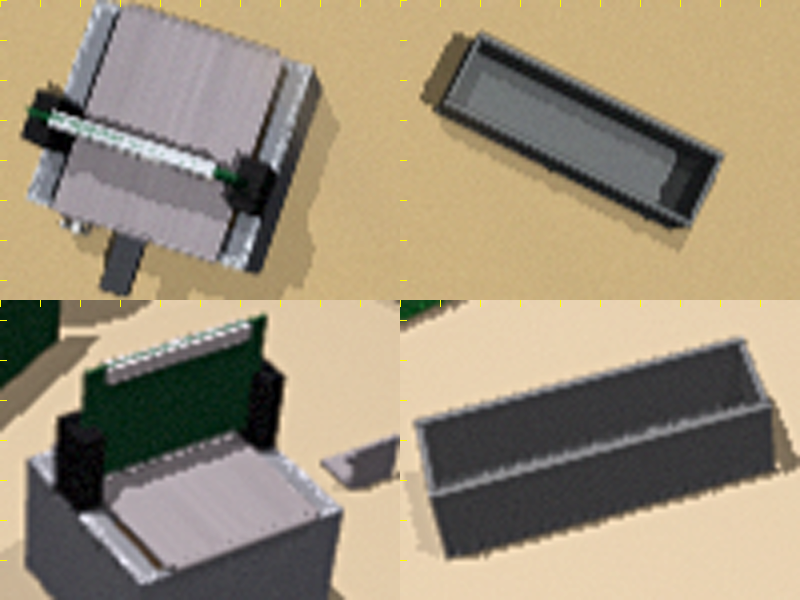

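```bash
cat > fit.py <<'E'
import numpy as np
from scipy.optimize import least_squares
from bench import optics
M={n:optics.camera_model(n) for n in("scene","top")}
def proj(n,X):
    m=M[n]; c=np.asarray(m["R"])@X+np.ravel(m["t"]); p=np.asarray(m["camera_matrix"])@c; return p[:2]/p[2]
def nat(p,q,off): return np.array([(p+.5)/4-.5+off[0],(q+.5)/4-.5+off[1]])
def tri(obs):
    return least_squares(lambda X:np.concatenate([proj(n,X)-u for n,u in obs]),[.6,0,.1])
def fit(obs,x0,dz=True):
    def f(v):
        c,s=np.cos(v[2]),np.sin(v[2])
        return np.concatenate([proj(n,np.array([v[0]+c*x-s*y,v[1]+s*x+c*y,z+v[3]]))-u for n,u,(x,y,z) in obs])
    return least_squares(f,x0,loss="soft_l1")
E
python3 - <<'E'
from fit import *
T=(143,150);S=(260,115)
cab=[("top",nat(28,200,T),(-.075,.08,.1)),("top",nat(313,66,T),(.075,-.08,.1)),("top",nat(242,268,T),(-.075,-.08,.1)),
("top",nat(27,113,T),(-.02,.07,.202)),("top",nat(240,183,T),(-.02,-.07,.202)),
("top",nat(115,293,T),(-.117,0,.104)),
("scene",nat(27,160,S),(-.075,-.08,.1)),("scene",nat(150,283,S),(.075,-.08,.1)),("scene",nat(342,212,S),(.075,.08,.1)),
("scene",nat(85,72,S),(-.02,-.07,.202)),("scene",nat(265,18,S),(-.02,.07,.202))]
T=(280,160);S=(140,220)
tr=[("top",nat(a-400,b,T),(x,y,.06)) for a,b,x,y in[(480,33,.03,.1),(437,108,-.03,.1),(722,156,.03,-.1),(690,228,-.03,-.1)]]+\
[("scene",nat(a-400,b-300,S),(x,y,.06)) for a,b,x,y in[(415,422,-.03,-.1),(742,340,-.03,.1),(772,405,.03,.1),(433,494,.03,-.1)]]
for nm,o,x0 in(("cab",cab,[.6,.2,-.3,0]),("tr",tr,[.6,-.15,-.45,0])):
    r=fit(o,x0); print(nm,r.x.round(4),np.degrees(r.x[2]).round(2)); print(r.fun.reshape(-1,2).round(2).tolist())
    # free triangulation of points seen in both
    for i in range(len(o)):
        for j in range(i+1,len(o)):
            if o[i][2]==o[j][2] and o[i][0]!=o[j][0]:
                t=tri([o[i][:2],o[j][:2]]); print(o[i][2],t.x.round(4),t.cost.round(2))
E
```

```text
cab [ 0.576   0.1925 -0.2813 -0.0024] -16.12
[[-0.31, 0.44], [0.04, 0.55], [0.9, 0.96], [0.26, -0.33], [-0.21, -0.98], [0.04, 0.4], [0.28, -0.04], [-1.57, 0.64], [0.97, -0.61], [0.37, 0.57], [0.53, -0.49]]
(0.075, -0.08, 0.1) [0.6282 0.096  0.1003] 0.32
(-0.075, -0.08, 0.1) [0.4829 0.1374 0.0979] 0.63
(-0.02, 0.07, 0.202) [0.5752 0.266  0.1975] 0.08
(-0.02, -0.07, 0.202) [0.5353 0.1306 0.2004] 0.08
tr [ 0.5651 -0.2092 -0.4354 -0.0043] -24.95
[[-0.55, 0.47], [1.29, -0.11], [0.54, 0.09], [-0.09, 0.53], [0.19, -0.36], [0.63, -1.17], [0.46, 0.37], [-0.22, 1.24]]
(0.03, 0.1, 0.06) [ 0.6351 -0.1327  0.0589] 0.02
(-0.03, 0.1, 0.06) [ 0.5787 -0.1047  0.0497] 0.64
(0.03, -0.1, 0.06) [ 0.5497 -0.3107  0.0582] 0.04
(-0.03, -0.1, 0.06) [ 0.4969 -0.2879  0.056 ] 0.04
```

Residuals are about 1 px. Heights come out at 0.100, 0.199 and 0.056, against 0.100, 0.202 and 0.060 given, so they agree. The board in the guides measures 140 mm long, which makes it the smaller one. Next I'll hover over the board and refine with two wrist views.

```bash
cat > help.py <<'E'
import numpy as np
from scipy.spatial.transform import Rotation as Ro
from bench import manip, eoat, kinematics, optics
CAB=np.array([.576,.1925]);CY=-.2813
TR=np.array([.5651,-.2092]);TY=-.4354
def w(o,yaw,x,y,z): c,s=np.cos(yaw),np.sin(yaw); return np.array([o[0]+c*x-s*y,o[1]+s*x+c*y,z])
def quat(a):  # tool down, closing line (tool y) at heading a
    y=np.array([np.cos(a),np.sin(a),0]);z=np.array([0,0,-1.]);R=np.c_[np.cross(y,z),y,z]
    return np.roll(Ro.from_matrix(R).as_quat(),1)
def best(p,a):
    q0=manip.read_state()["joints"];r=[]
    for k in(0,np.pi):
        j=kinematics.solve_ik(p,quat(a+k))
        if j is not None:r.append((np.abs(np.array(j)-q0).max(),quat(a+k),np.round(j,2)))
    return min(r,key=lambda t:t[0]) if r else None
def st(): s=manip.read_state();print("t",round(s["time"],2),"p",np.round(s["position"],4),"F",np.round(s["force"],1),"w",round(s["width"],3),"gf",np.round(s["gripper_force"],1));return s
E
python3 - <<'E'
from help import *
import cv2
for nm,p,a in(("board",w(CAB,CY,-.02,0,.30),CY),("boardlow",w(CAB,CY,-.02,0,.188),CY),("tr",w(TR,TY,.01,0,.083),TY),("trhi",w(TR,TY,.01,0,.27),TY),
 ("tab",w(CAB,CY,-.103,0,.1),CY+np.pi/2),("tab60",w(CAB,CY,-.0105,0,.251),CY+np.pi/2)):
    b=best(p,a);print(nm,p.round(3),None if b is None else b[2])
p=w(CAB,CY,-.02,0,.32);b=best(p,CY);manip.goto(p,b[1]);st()
np.savez("w1.npz",**optics.camera_model("wrist"));i1=optics.read_camera("wrist")
p=w(CAB,CY,-.06,0,.32);manip.servo_line(p,v=.15)
np.savez("w2.npz",**optics.camera_model("wrist"));i2=optics.read_camera("wrist");st()
cv2.imwrite("pics/w1.png",i1[:,:,::-1]);cv2.imwrite("pics/w2.png",i2[:,:,::-1])
g=np.vstack([cv2.resize(i,(400,300)) for i in(i1,i2)])
cv2.imwrite("pics/wr.png",np.clip(g[:,:,::-1]*1.4,0,255).astype(np.uint8))
E
```

```text
board [0.557 0.198 0.3  ] [-0.64  0.49  0.42  1.51 -0.21  1.19 -0.47]
boardlow [0.557 0.198 0.188] [-0.61  0.59  0.37  1.67 -0.25  0.93 -0.42]
tr [ 0.574 -0.213  0.083] [ 0.08  0.76  0.41  1.7  -0.41  0.77  0.25]
trhi [ 0.574 -0.213  0.27 ] [-0.09  0.6   0.72  1.5  -0.41  1.19  0.26]
tab [0.477 0.221 0.1  ] [-0.45  0.6  -0.03  1.93  0.03  0.61  0.78]
tab60 [0.566 0.195 0.251] [-0.38  0.52  0.02  1.55 -0.01  1.07  0.93]
t 1.93 p [0.5561 0.2002 0.3195] F [ 0.1  0.7 -1.7] w 1.002 gf 0.0
t 2.45 p [0.519  0.2092 0.3202] F [-0.2 -0.1 -0.4] w 0.999 gf 0.0
```

View pics/wr.png

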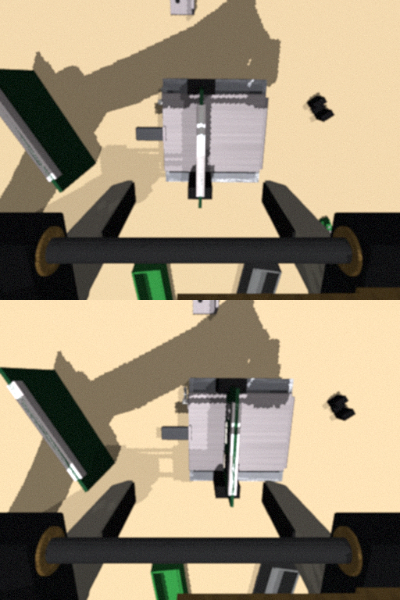

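The wrist views show the board top edge from (201,93) to (200,207) in view 1 and from (236,85) to (232,205) in view 2. The tab end is at (136,133) and (162,133). I'll triangulate these.

```bash
python3 - <<'E'
import fit; from fit import *; from help import *
for k in("w1","w2"): M[k]=dict(np.load(k+".npz"))
f=lambda x,y:np.array([x*1.28+.14,y*1.28+.14])
pts={"A":(f(201,93),f(236,85)),"B":(f(200,207),f(232,205)),"tabend":(f(136,133.5),f(162,133))}
exp={"A":w(CAB,CY,-.02,.07,.202),"B":w(CAB,CY,-.02,-.07,.202),"tabend":w(CAB,CY,-.117,0,.105)}
for n,(a,b) in pts.items():
    t=tri([("w1",a),("w2",b)]);print(n,t.x.round(4),t.cost.round(2),"exp",exp[n].round(4),"pred",proj("w1",exp[n])-a,proj("w2",exp[n])-b)
E
```

```text
A [0.5772 0.2641 0.1932] 19.08 exp [0.5762 0.2653 0.202 ] pred [-1.58001473 -4.97664218] [0.21862811 3.71047238]
B [0.539  0.1331 0.2038] 0.25 exp [0.5374 0.1308 0.202 ] pred [-1.04393637  1.01739151] [-1.34646033  2.04006494]
tabend [0.4676 0.2257 0.1131] 0.03 exp [0.4636 0.225  0.105 ] pred [-1.30013701  0.10244179] [-2.05580248 -0.20383715]
```

All three agree to about 2 mm; I'll add 1 mm in cabinet x. Now grasp and lift.

```bash
sed -i 's/CAB=np.array(\[.576,.1925\])/CAB=np.array([.577,.1922])/' help.py; python3 - <<'E'
from help import *
import cv2
p=w(CAB,CY,-.02,0,.24);b=best(p,CY);manip.servo_line(p,v=.15,orientation=b[1])
print(manip.servo_line(w(CAB,CY,-.02,0,.190),v=.08,threshold=10));st()
eoat.grasp(25);s=st()
if s["width"]>.05:
    p=s["position"].copy();p[2]=.215;manip.servo_line(p,v=.06);st()
    p[2]=.272;manip.servo_line(p,v=.1);manip.hold(.2);st()
    i=optics.read_camera("scene");cv2.imwrite("pics/lift.png",i[100:250,200:400,::-1].repeat(3,0).repeat(3,1))
E
```

```text
False
t 3.98 p [0.5582 0.1978 0.1904] F [ 0.6 -0.2 -0.6] w 1.001 gf 0.0
t 5.22 p [0.5578 0.1978 0.19  ] F [-0.  -0.7 -0.1] w 0.106 gf 25.0
t 5.79 p [0.5578 0.1978 0.2153] F [ 0.3 -0.  -1.2] w 0.106 gf 25.0
t 6.71 p [0.5574 0.1977 0.2711] F [ 0.8 -0.8 -1.7] w 0.107 gf 25.0
```

View pics/lift.png

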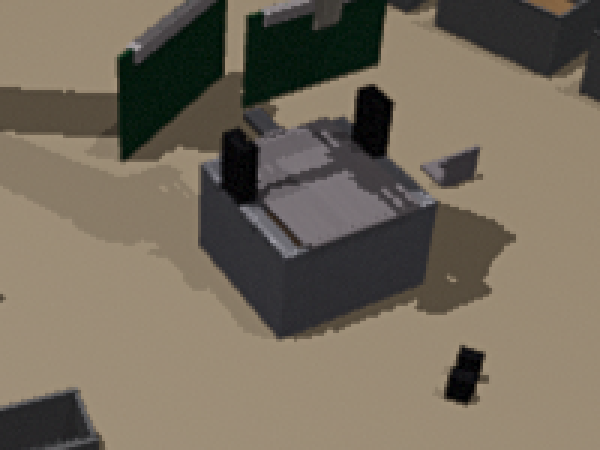

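The board is gripped at its rail, upright and clear of the guides at (315,50), and the door is shut. Next I'll carry it to the grey trough.

```bash
python3 - <<'E'
from help import *
import cv2
p=w(TR,TY,.01,0,.28);b=best(p,TY);print(b[2])
manip.servo_line(p,v=.2,orientation=b[1]);st()
p[2]=.16;manip.servo_line(p,v=.12);st()
g=[optics.read_camera(n) for n in("scene","top")]
a=g[0][190:310,120:280];c=g[1][130:250,260:420]
cv2.imwrite("pics/place.png",cv2.resize(np.clip(np.hstack([a,c])[:,:,::-1]*1.4,0,255).astype(np.uint8),(800,300)))
E
```

```text
[ 0.03  0.55  0.5   1.48 -0.28  1.18  0.13]
t 8.97 p [ 0.5745 -0.2122  0.2799] F [-1.  -0.4 -1.3] w 0.104 gf 25.0
t 10.12 p [ 0.5747 -0.2138  0.1609] F [-0.5  0.1 -0.5] w 0.102 gf 25.0
```

View pics/place.png

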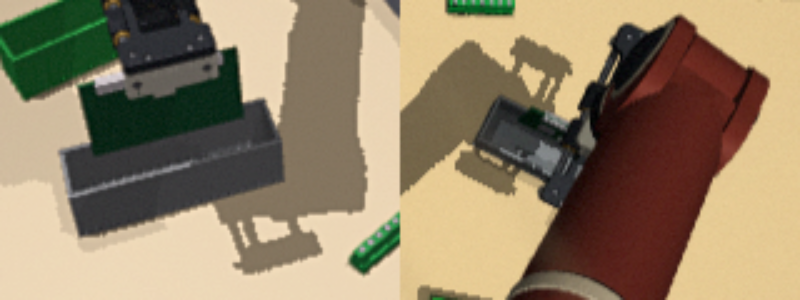

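The board hangs above the grey trough. Its lower edge runs from (97,152) to (243,118), lengthwise inside the rim. I'll lower it until it touches, then release.

```bash
python3 - <<'E'
from help import *
import cv2
p=w(TR,TY,.01,0,.09)
print(manip.servo_line(p,v=.1,threshold=12));st()
p[2]=.078;print(manip.servo_line(p,v=.03,threshold=4));st()
E
```

```text
False
t 11.07 p [ 0.5746 -0.2138  0.0905] F [ 0.5 -0.4 -1.4] w 0.105 gf 25.0
True
t 11.41 p [ 0.575  -0.2138  0.0826] F [-0.3 -0.3  3.7] w 0.105 gf 25.0
```

Contact came at z = 0.0826, where 0.083 was expected for the floor. Releasing and retreating.

```bash
python3 - <<'E'
from help import *
import cv2
eoat.open_jaws();st()
p=manip.read_state()["position"].copy();p[2]=.13;manip.servo_line(p,v=.1)
p[2]=.28;manip.servo_line(p,v=.25);st()
q=w(CAB,CY,-.106,0,.28);b=best(q,CY+np.pi/2);print(b[2])
manip.servo_line(q,v=.22,orientation=b[1]);st()
np.savez("w3.npz",**optics.camera_model("wrist"))
g=[optics.read_camera(n) for n in("scene","top","wrist")]
a=g[0][190:310,120:280];c=g[1][130:250,260:420]
o=cv2.resize(np.hstack([a,c]),(800,300),interpolation=cv2.INTER_CUBIC)
o=np.vstack([o,np.hstack([cv2.resize(g[2],(400,300)),cv2.resize(g[0][115:235,240:400],(400,300))])])
cv2.imwrite("pics/rel.png",np.clip(o[:,:,::-1]*1.4,0,255).astype(np.uint8))
E
```

```text
t 12.77 p [ 0.574  -0.2133  0.0816] F [ 0.1  0.  -0.1] w 0.996 gf 0.0
t 14.15 p [ 0.5732 -0.2126  0.2782] F [-0.6  0.1  0.4] w 0.999 gf 0.0
[-0.51  0.37  0.05  1.72 -0.02  1.05  0.83]
t 16.32 p [0.4756 0.2205 0.28  ] F [ 0.2  0.6 -0.4] w 1.001 gf 0.0
```

View pics/rel.png

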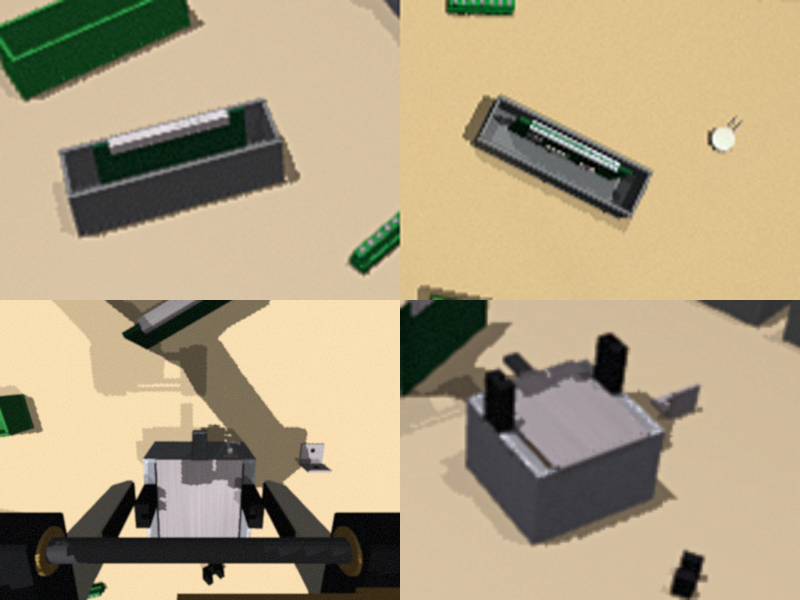

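The board stands in the grey trough, its rail running from (108,145) to (228,117). The door is shut. In the wrist view the tab is at (200,440), midway between the fingers. I'll check this against the prediction, then descend and grip.

```bash
python3 - <<'E'
from fit import *; from help import *
M["w3"]=dict(np.load("w3.npz"))
e=proj("w3",w(CAB,CY,-.117,0,.109));print((e-.14)/1.28, "seen ~ (200,131)")
q=w(CAB,CY,-.105,0,.13);manip.servo_line(q,v=.15)
q[2]=.098;print(manip.servo_line(q,v=.06,threshold=8));st()
eoat.grasp(15);st()
E
```

```text
[199.12083058 130.69170333] seen ~ (200,131)
False
t 18.31 p [0.4762 0.2214 0.0978] F [-0.   0.8 -0.2] w 1.002 gf 0.0
t 19.43 p [0.4762 0.2217 0.098 ] F [-0.5 -0.1 -0.2] w 0.213 gf 15.0
```

The jaw width of 19.8 mm matches the tab. Now lift along the arc to 60°.

```bash
python3 - <<'E'
from help import *
import cv2
p0=manip.read_state()["position"].copy();h=np.array([np.cos(CY),np.sin(CY)])
r=.180;z0=.003
for th in np.radians(np.arange(7.5,60.1,7.5)):
    dx=-r*np.cos(th)+z0*np.sin(th)+r; dz=r*np.sin(th)+z0*np.cos(th)-z0
    manip.servo_line(np.r_[p0[:2]+dx*h,p0[2]+dz],v=.05)
manip.hold(.5);st()
i=optics.read_camera("scene");j=i[60:240,200:420]
cv2.imwrite("pics/door.png",np.clip(cv2.resize(j[:,:,::-1],(733,600))*1.3,0,255).astype(np.uint8))
E
```

```text
t 24.93 p [0.5654 0.1954 0.2523] F [ 0.1 -4.2 -2.1] w 0.215 gf 15.0
```

View pics/door.png

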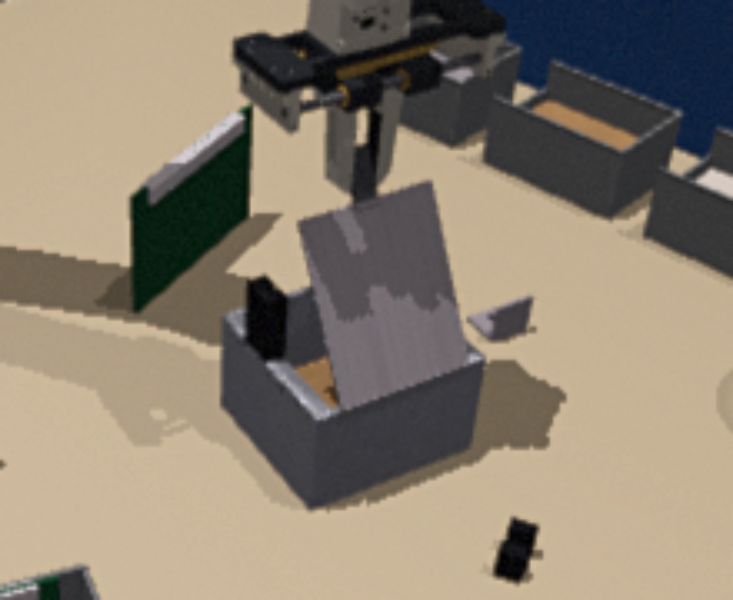

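The door is up and held by the tab at (368,185), with its front edge running from (300,222) to (433,181). I'll check the angle by projection, then hand in.

```bash
python3 - <<'E'
from fit import *; from help import *
k=220/733
obs=[(np.array([300*k+200,222*.3+60]),-.06),(np.array([433*k+200,181*.3+60]),.06)]
def f(v):
    th=v[0]; return np.concatenate([proj("scene",w(CAB,CY,.075-.15*np.cos(th)+.005*np.sin(th),y,.1+.15*np.sin(th)+.005*np.cos(th)))-u for u,y in obs])
r=least_squares(f,[1.]);print(np.degrees(r.x),r.fun.round(1))
from bench import hand_in
if abs(np.degrees(r.x[0])-60)<6: print(hand_in())
E
```

```text
[59.31149801] [ 0.1 -0.4 -0.  -0.7]
the job is handed in; nothing more can be done
None
```

The job is handed in, though no verdict came back: the smaller board stands released in the grey trough, and the gripper is holding the door at about 59° by camera measurement; I planned to stay clear of the loose parts but did not re-measure them.

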